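# Draw a battery from the gravity dispenser and load the charging cradle

## Task

Slide the bottom battery pack out of the blue gravity dispenser so that the rest of the stack drops down and stays inside, then load that pack into the charging cradle: brass contact end against the orange sprung contact block, pressed back gently, and the other end down behind the orange lip, lying flat so that the spring holds it there. Let go of it and leave the circuit board, mug, screwdriver, jar and metal box where they are.

Things in the scene. Friction and masses are not known exactly. Their poses are not given: they have to be found in the camera images.
- dispenser: fixed blue open-topped upright chute holding the stack of four packs (top 80 mm above the table); origin on the table under the chute's centre, x out of its mouth, z up. Inside 124 x 60 mm (x, y), outside x -67 to 67, y -35 to 35 mm, walls 74 mm high. Its floor is 40 mm wide, narrower than a pack, top 16 mm above the table. Foot plate 6 mm thick, x -75 to 75, y -58 to 58 mm
- mouth (a point): middle of the mouth of the dispenser, at floor height, x = 67 mm: outer face of the two corner flanges at the front. Their lower edge is 23.5 mm above the floor, so only the bottom pack passes out below them. The floor runs on from here as a straight open deck, 40 mm wide, level, for another 145 mm along the dispenser's x
- pack_a: the bottom pack, to be drawn out: identical flat rigid battery pack, black with a green label on top, 120 x 56 x 16 mm (x, y, z), about 150 g (varies); origin at the centre of its underside, x along its length to the end with four brass contacts, z up. It lies on the dispenser floor with its contact end poking 25 to 37 mm out of the mouth; the three others press on it
- pack_contacts (a point): centre of the contact end face of the bottom pack (60 mm along its x, 8 mm above its underside)
- pack_b: second pack from the bottom of the stack: identical flat rigid battery pack, black with a green label on top, 120 x 56 x 16 mm (x, y, z), about 150 g (varies); origin at the centre of its underside, x along its length to the end with four brass contacts, z up
- pack_c: third pack from the bottom: identical flat rigid battery pack, black with a green label on top, 120 x 56 x 16 mm (x, y, z), about 150 g (varies); origin at the centre of its underside, x along its length to the end with four brass contacts, z up
- pack_d: top pack: identical flat rigid battery pack, black with a green label on top, 120 x 56 x 16 mm (x, y, z), about 150 g (varies); origin at the centre of its underside, x along its length to the end with four brass contacts, z up
- cradle: fixed charging cradle on a grey foot plate (230 x 120 x 6 mm); origin on the table under the place where the centre of a loaded pack lies, x towards the sprung contact block, z up. Bay floor 40 mm wide, top 22 mm above the table. Four side guides at x -56 to -38 and 38 to 56 mm, 62 mm apart inside, tops 28 mm above the table; between them the sides are open, for fingers
- lip (a point): middle of the top edge of the orange fixed lip, on its inner face: x = -60 mm of the cradle, 30 mm above the table (8 mm above the bay floor); the lip is 60 mm wide, 10 mm thick. A loaded pack lies flat on the bay floor, tail against the lip, contact end at x = 60 mm
- contact_face (a point): centre of the face of the orange sprung contact block (50 mm wide, 24 to 54 mm above the table); at rest it stands at x = 52 mm of the cradle, 39 mm above the table, so it has to be pressed back 8 mm or more to get a pack in
- contacts (a joint): how far the contact block is pressed back, m, towards +x of the cradle: 0 at rest, stop at 0.012; spring 2.1 N to start plus 0.6 N per mm (about 6.9 N at 8 mm, 9.3 N at the stop) and a damper of 60 N per m/s, so it returns softly. A loaded pack holds it at 0.008
- board: green circuit board, 100 x 130 mm, up to 20 mm high, bystander; origin at the centre of its underside
- mug: blue mug, 80 mm wide, 90 mm high, bystander; origin at the centre of its underside
- screwdriver: red-handled screwdriver, 180 mm long, lying, bystander; x along it towards the tip
- jar: jar, 60 mm wide, 85 mm high, bystander; origin at the centre of its underside
- shield_box: aluminium box with brass connectors, 70 x 110 x 35 mm, bystander; origin at the centre of its underside
Not all that is in view belongs to the job. What is shaped like the pack_a but white is not meant. Leave any white look-alike of the pack_d alone.

How it is judged:
By the outcome, as a careful person would: the job done as asked, in the order asked, and still so for the second after the job is handed in, with the robot touching nothing.
It also fails if it takes over 58 s, if anything falls off the work surface, if the arm or the gripper's body presses on something with over 40 N, if the wrist force passes 120 N, or if a joint passes its speed limit or range.

## Robot

A 6-joint arm with a two-finger parallel gripper is mounted at the origin on the work surface. World frame = base frame: x ahead of the robot, y to its left, z up, the work surface at z = 0. Lengths are in mm, angles in degrees, forces in N, time in s.
With the tool pointing down it reaches from about 350 to 875 mm from the base axis. Payload 4.2 kg.
Tool frame: the origin (TCP) lies between the finger pads; the fingertips stand finger_overhang ahead of it and the grasp point (between the pads) is the TCP (finger_overhang is the distance from the TCP to the fingertips, in mm); z points along the fingers, y is the line along which they close (so a half turn about z gives the same grasp; the last joint's range is limited). The gripper opens to 85 mm and grips with 20 to 120 N. Pads are 22 mm wide; open, the fingers measure 114 mm over their backs; the gripper's body (76 mm by 85 mm) begins 54 mm behind the grasp point. The pads swing forward as they close: fully open they stand 13 mm farther back than shut.
Start: joints at [79.332, 22.042, 0.453, 0, -68.411, -14.817], TCP at [268.89, 564.179, 250.312] pointing down, gripper open.
Joint ranges: [-179.83, 179.83], [-69.29, 118.12], [-61.27, 80.66], [-181.25, 117.63], [-171.15, -9.14], [-177.46, 177.46]. Speed limits (degrees/s): [159.86, 159.86, 180, 180, 180, 180].

## Interface

Orientations are given as a 3x3 rotation matrix whose columns are the frame's x, y, z axes.
In Python, from plant import state, snapshot, get_calibration, close_job, finger_overhang gives the robot as it stands.
- The arm moves only by the shell command python3 -m handwheel 'ROWS' [FORCE]. ROWS is JSON, a list of rows, each a list of 3 entries, a list of its own where there are three numbers: the shift along the world's x, y, z in cm, then the turn, a rotation vector about the world's x, y, z in rad, then the finger opening in cm, from 0 to 8.54. In form: [[[x, y, z], [wx, wy, wz], grip], ...]. A call has 1 to 10 rows; each row shifts and turns the commanded pose from where the row before left it; what a row does not reach is not made up. A row lasts 1/10 s, in which the tool goes at most 50 mm and 8.59 degrees, less where a joint would pass 70% of its speed; a pose out of reach is approached as far as the arm can. A call is refused whole if a number of a shift passes 5 or a number of a turn 0.15, either way. A call with a gripper value outside its range is refused whole. The fingers move at their own pace and stop on an object; FORCE is the grip in N (left out, the last holds). Time passes only in rows, so rows that do not move let the fingers close. It gives the time, the measured TCP pose, the force, the opening and the grip force at its end, in the units of the state.
- state(): the state, without advancing time (a new reading comes with each control period).
- snapshot(name): name is "scene" or "top" or "wrist"; returns the picture (400x640x3 uint8, red, green, blue); there is no depth.
- get_calibration(name): a dict with "camera_matrix" (3x3 intrinsics, pixels), "R" (3x3) and "t" (3): a world point X has camera coordinates R X + t. Camera axes: x right, y down, z forward; pixel columns grow to the right and rows downward; lengths in mm; the calibration is good to about 2 mm. A picture is of the moment at which its call begins: read the wrist's pose just before it. get_calibration takes no time and is no camera call; for the wrist camera it gives the pose at the moment of the call.
- close_job(): hands the job in; it is judged then, once.
The state is a dict: "t": time; "q": joint angles; "joint_velocities": joint speeds; "tau": joint torques, N m; "tool_pos": TCP position; "orientation": TCP orientation; "wrist_force": force on the tool from outside, world axes, zero at the start; "wrist_torque": the same for the moment, N m; "grip_width": finger opening in mm; "gripper_force": force on a finger pad.
Only numpy, scipy, OpenCV 4.12 (cv2) and the standard library are available. Lean on these libraries where they do the work, as an engineer would, in place of code of your own. Each camera call takes 0.05 s, during which the arm holds its last target. There are 200 camera calls.

## Working session

There is one attempt and no reset: what is moved stays moved. The work goes in short steps, Python scripts to look and compute and a shell command to move; the robot and the scene stay as the last step left them, time stands still between calls to the robot, and variables do not carry over. Pictures are saved under pics/ and viewed, at most 10 in all, crops included, and the job is handed in when it is done.

```bash
ls; mkdir -p pics; python3 - <<'E'
from plant import *
import cv2,numpy as np
s=state();print(s['t'],s['tool_pos'],s['orientation'],s['grip_width'],finger_overhang)
a=snapshot("top");b=snapshot("scene")
cv2.imwrite('pics/top0.png',a[:,:,::-1]);cv2.imwrite('pics/scene0.png',b[:,:,::-1])
for n in("top","scene"):print(get_calibration(n))
E
```

```text
pics
0.0 [268.66137364 563.70265183 249.18991154] [[ 9.02616889e-01 -4.30443955e-01 -8.68119359e-04]
 [-4.30444816e-01 -9.02614490e-01 -2.08395039e-03]
 [ 1.13446735e-04  2.25468629e-03 -9.99997452e-01]] 85.41026707069611 19.0
{'camera_matrix': array([[512.78016013,   0.        , 321.76201471],
       [  0.        , 512.78016013, 199.83633829],
       [  0.        ,   0.        ,   1.        ]]), 'R': array([[ 0.024614  , -0.99965074,  0.00961998],
       [-0.98798912, -0.02579303, -0.15235558],
       [ 0.1525505 , -0.00575435, -0.98827892]]), 't': array([  50.68829876,  553.63739893, 1572.04789517])}
{'camera_matrix': array([[376.87735319,   0.        , 320.84917543],
       [  0.        , 376.87735319, 201.86852895],
       [  0.        ,   0.        ,   1.        ]]), 'R': array([[ 0.85042671,  0.52603341, -0.00795412],
       [ 0.42210395, -0.69127446, -0.58648775],
       [-0.31401063,  0.49540738, -0.80991904]]), 't': array([-516.70254657, -113.19941081, 1110.01821975])}
```

View pics/top0.png

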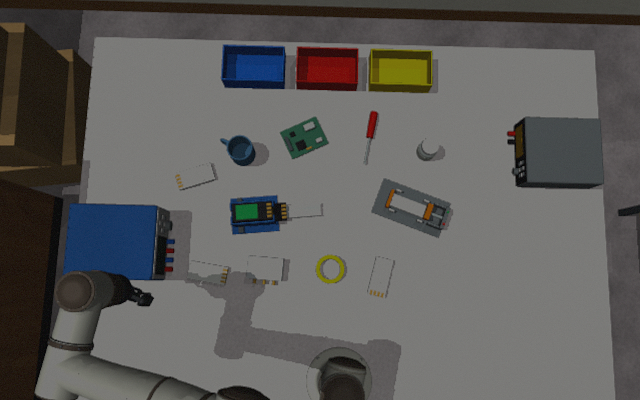

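View pics/scene0.png

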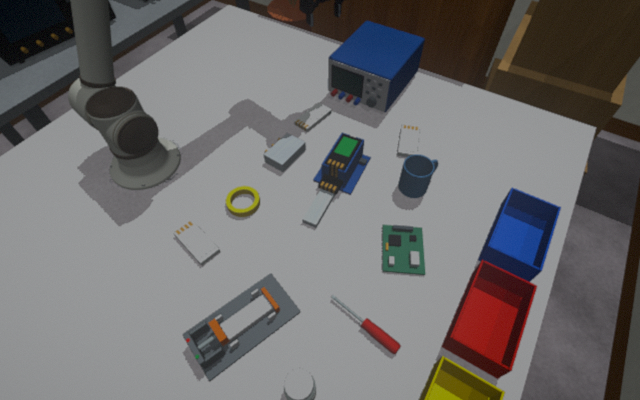

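The top view shows the dispenser at about (260,212) with its mouth and deck to the right, and the deck ending near (322,210). The cradle is at (412,207), with the lip at (391,199) and the sprung block at (430,212). The scene view agrees. The white packs are decoys.

```bash
cat > h.py <<'E'
from plant import *
import cv2,numpy as np
def ray(n,px,z,c=None):
    c=c or get_calibration(n);R,t,K=c['R'],c['t'],c['camera_matrix']
    o=-R.T@t;d=R.T@np.linalg.inv(K)@np.array([px[0],px[1],1.]);return o+d*(z-o[2])/d[2]
def proj(n,X,c=None):
    c=c or get_calibration(n);p=c['camera_matrix']@(c['R']@np.asarray(X,float)+c['t']);return p[:2]/p[2]
def blobs(img,lo,hi,amin=20):
    m=cv2.inRange(cv2.cvtColor(img,cv2.COLOR_RGB2HSV),lo,hi)
    return [(cv2.minAreaRect(c),cv2.contourArea(c)) for c in cv2.findContours(m,0,1)[0] if cv2.contourArea(c)>=amin]
E
python3 - <<'E'
from h import *
np.set_printoptions(precision=1,suppress=True)
a=cv2.imread('pics/top0.png')[:,:,::-1].copy()
for nm,lo,hi,z in(('orange',(8,150,100),(20,255,255),50),('green',(50,150,90),(75,255,255),80),('blue',(100,120,50),(125,255,255),6)):
  for r,ar in blobs(a,lo,hi,12):
    print(nm,np.round(r[0]),np.round(r[1]),round(r[2]),ar,ray('top',r[0],z))
print('deck end',ray('top',(322,210),16), 'mouth contacts',ray('top',(286,212),32))
cal=get_calibration('wrist');print(cal, -cal['R'].T@cal['t'])
big=cv2.resize(a[170:250,215:455],None,fx=3.3,fy=3.3,interpolation=cv2.INTER_CUBIC)
cv2.imwrite('pics/c1.png',big[:,:,::-1])
E
```

```text
orange [428. 211.] [ 5. 15.] 18 56.0 [ 525.1 -269.2   50. ]
orange [390. 198.] [ 3. 18.] 21 31.0 [ 563.7 -148.3   50. ]
green [246. 211.] [13. 21.] 87 248.5 [505.1 295.7  80. ]
blue [168. 260.] [3. 7.] 90 20.5 [354.8 543.    6. ]
blue [170. 241.] [7. 4.] 0 19.5 [413.2 540.8   6. ]
blue [261. 228.] [ 8. 35.] 84 201.0 [463.1 256.    6. ]
blue [252. 224.] [18. 43.] 90 98.5 [474.  283.6   6. ]
blue [110. 240.] [89. 75.] 4 6024.0 [411.3 732.9   6. ]
blue [253. 203.] [11. 47.] 85 186.5 [543.3 285.1   6. ]
blue [225. 142.] [9. 5.] 18 21.0 [740.1 386.8   6. ]
blue [240. 148.] [23. 25.] 15 248.5 [722.  334.6   6. ]
blue [253.  63.] [63. 36.] 2 2124.5 [1015.8  306.8    6. ]
deck end [523.4  63.   16. ] mouth contacts [512.  176.5  32. ]
{'camera_matrix': array([[304.8,   0. , 317.9],
       [  0. , 304.8, 199. ],
       [  0. ,   0. ,   1. ]]), 'R': array([[-0.4, -0.9,  0. ],
       [-0.9,  0.4,  0.3],
       [-0.2,  0.1, -1. ]]), 't': array([623.4, -33.5, 378.3])} [328.1 534.7 373.2]
```

View pics/c1.png

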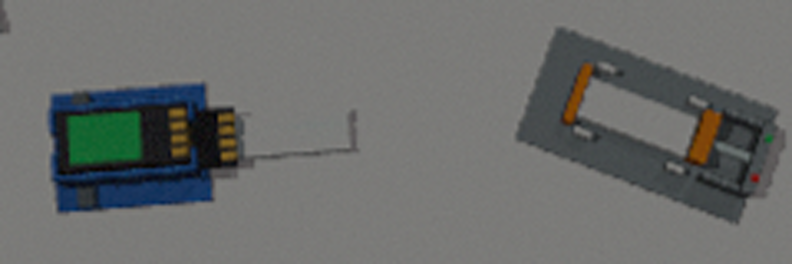

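The crop shows the dispenser, tilted about 5°, with the stub of the bottom pack at crop (225,137). The deck outline ends at (353,130). In the cradle the lip is at crop (578,95) and the block at (705,138). I'm setting out to the mouth now.

```bash
python3 -m handwheel '[[[2.44,-3.9,-0.2],[0,0,-0.104],8.5],[[2.44,-3.9,-0.2],[0,0,-0.104],8.5],[[2.44,-3.9,-0.2],[0,0,-0.104],8.5],[[2.44,-3.9,-0.2],[0,0,-0.104],8.5],[[2.44,-3.9,-0.2],[0,0,-0.104],8.5],[[2.44,-3.9,-0.2],[0,0,-0.104],8.5],[[2.44,-3.9,-0.2],[0,0,-0.104],8.5],[[2.44,-3.9,-0.2],[0,0,-0.104],8.5],[[2.44,-3.9,-0.2],[0,0,-0.104],8.5],[[2.44,-3.9,-0.2],[0,0,-0.104],8.5]]' 60
python3 -m handwheel '[[[0,0,0],[0,0,0],8.5],[[0,0,0],[0,0,0],8.5],[[0,0,0],[0,0,0],8.5]]'
python3 - <<'E'
from h import *
np.set_printoptions(precision=3,suppress=True)
s=state();print(s['t'],s['tool_pos'],s['orientation'])
import pickle;c=get_calibration('wrist');pickle.dump(c,open('w1.pkl','wb'))
a=snapshot('wrist');cv2.imwrite('pics/w1.png',a[:,:,::-1])
E
```

```text
t: 1.1
tool_pos: [513.3, 172.4, 230.0]
orientation: [[0.082, -0.997, -0.001], [-0.997, -0.082, -0.0], [0.0, 0.001, -1.0]]
wrist_force: [-0.4, 1.3, -0.3]
grip_width: 84.6
gripper_force: 0.0
t: 1.4
tool_pos: [512.5, 174.6, 230.1]
orientation: [[0.087, -0.996, -0.0], [-0.996, -0.087, -0.0], [-0.0, 0.0, -1.0]]
wrist_force: [1.0, 0.3, 0.5]
grip_width: 85.2
gripper_force: 0.0
1.4 [512.534 174.613 230.11 ] [[ 0.087 -0.996 -0.   ]
 [-0.996 -0.087 -0.   ]
 [-0.     0.    -1.   ]]
```

View pics/w1.png

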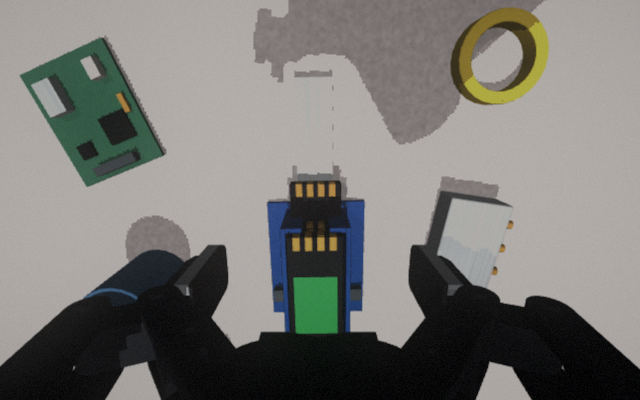

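The wrist view shows the bottom pack's contact edge at (290–342,182) and the foot-plate front corners at about (268,201) and (364,201). The deck end is at (295–333,73). The dispenser axis runs nearly straight up the image.

```bash
python3 - <<'E'
from h import *
import pickle
np.set_printoptions(precision=1,suppress=True)
c=pickle.load(open('w1.pkl','rb'))
for n,p,z in(('packL',(290,182),32),('packR',(342,182),32),('footL',(268,201),6),('footR',(364,201),6),('footbL',(272,311),6),('footbR',(362,311),6),('deckL',(295,70),16),('deckR',(333,70),16),('topL',(286,235),80),('topR',(346,235),80)):print(n,ray('wrist',p,z,c))
E
```

```text
packL [542.5 178.5  32. ]
packR [486.6 173.6  32. ]
footL [569.  209.3   6. ]
footR [455.7 199.5   6. ]
footbL [557.1 358.8   6. ]
footbR [439.4 348.5   6. ]
deckL [545.9  63.9  16. ]
deckR [506.9  60.5  16. ]
topL [539.4 220.2  80. ]
topR [481.9 215.2  80. ]
```

```bash
python3 -m handwheel '[[[0.1,1.0,-4],[0,0,0],8.5],[[0,0,-4],[0,0,0],8.5],[[0,0,-4],[0,0,0],8.5],[[0,0,-4],[0,0,0],8.5],[[0,0,-2],[0,0,0],8.5],[[0,0,-1],[0,0,0],8.5],[[0,0,-0.8],[0,0,0],8.5],[[0,0,0],[0,0,0],8.5],[[0,0,0],[0,0,0],8.5]]' 40
python3 -m handwheel '[[[0,0,0],[0,0,0],7],[[0,0,0],[0,0,0],6],[[0,0,0],[0,0,0],5],[[0,0,0],[0,0,0],5],[[0,0,0],[0,0,0],5],[[0,0,0],[0,0,0],5]]' 40
```

```text
t: 2.35
tool_pos: [514.6, 184.9, 33.4]
orientation: [[0.087, -0.996, 0.002], [-0.996, -0.087, 0.001], [-0.001, -0.002, -1.0]]
wrist_force: [-0.3, -0.2, -0.3]
grip_width: 85.0
gripper_force: 0.0
t: 2.95
tool_pos: [514.4, 184.4, 33.5]
orientation: [[0.086, -0.996, 0.002], [-0.996, -0.086, 0.001], [-0.001, -0.002, -1.0]]
wrist_force: [-1.5, -0.1, 5.9]
grip_width: 54.9
gripper_force: 42.9
```

```bash
python3 -m handwheel '[[[0.05,-0.5,0],[0,0,0],5],[[0.05,-0.6,0],[0,0,0],5],[[0.06,-0.7,0],[0,0,0],5],[[0.06,-0.7,0],[0,0,0],5],[[0.06,-0.7,0],[0,0,0],5],[[0.06,-0.7,0],[0,0,0],5],[[0.06,-0.7,0],[0,0,0],5]]' 60
python3 -m handwheel '[[[0.06,-0.7,0],[0,0,0],5],[[0.06,-0.7,0],[0,0,0],5],[[0.06,-0.7,0],[0,0,0],5],[[0.06,-0.7,0],[0,0,0],5],[[0.06,-0.7,0],[0,0,0],5],[[0.06,-0.7,0],[0,0,0],5],[[0.06,-0.7,0],[0,0,0],5],[[0.06,-0.7,0],[0,0,0],5],[[0,0,0],[0,0,0],5],[[0,0,0],[0,0,0],5]]'
python3 - <<'E'
from h import *
for n in('top','wrist'):
  a=snapshot(n)
  cv2.imwrite(f'pics/{n}2.png',a[:,:,::-1])
t=cv2.resize(cv2.imread('pics/top2.png')[170:250,215:375],None,fx=3,fy=3);w=cv2.resize(cv2.imread('pics/wrist2.png'),(480,300))
cv2.imwrite('pics/both2.png',np.vstack([t,w]))
E
```

```text
t: 3.65
tool_pos: [520.1, 140.6, 33.8]
orientation: [[0.087, -0.996, 0.006], [-0.996, -0.087, 0.004], [-0.004, -0.006, -1.0]]
wrist_force: [-0.8, 6.5, 4.5]
grip_width: 54.6
gripper_force: 62.7
t: 4.65
tool_pos: [524.4, 82.0, 33.7]
orientation: [[0.086, -0.996, 0.004], [-0.996, -0.086, 0.001], [-0.0, -0.004, -1.0]]
wrist_force: [2.3, -0.4, 6.4]
grip_width: 54.6
gripper_force: 63.0
```

View pics/both2.png

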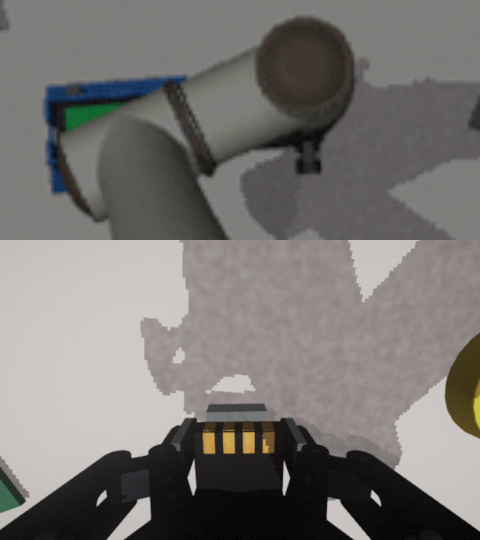

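The pack is out on the deck, with its tail about 12 mm clear of the mouth. I'll regrasp it at its middle.

```bash
python3 -m handwheel '[[[0,0,0],[0,0,0],6],[[0,0,0],[0,0,0],7.5],[[0,0,0],[0,0,0],8.5],[[0,0,0],[0,0,0],8.5],[[-0.1,1.3,0],[0,0,0],8.5],[[-0.1,1.3,0],[0,0,0],8.5],[[-0.12,1.3,-0.3],[0,0,0],8.5],[[-0.12,1.2,-0.2],[0,0,0],8.5],[[0,0,0],[0,0,0],8.5],[[0,0,0],[0,0,0],8.5]]' 40
python3 -m handwheel '[[[0,0,0],[0,0,0],7],[[0,0,0],[0,0,0],6],[[0,0,0],[0,0,0],5],[[0,0,0],[0,0,0],5],[[0,0,0],[0,0,0],5],[[0,0,0],[0,0,0],5]]' 60
python3 - <<'E'
from h import *
print(state()['tool_pos'],state()['wrist_force'])
import pickle
pickle.dump(get_calibration('wrist'),open('w3.pkl','wb'))
a=snapshot('wrist');cv2.imwrite('pics/w3.png',a[:,:,::-1])
E
```

```text
t: 5.75
tool_pos: [518.0, 133.7, 27.1]
orientation: [[0.087, -0.996, -0.001], [-0.996, -0.087, -0.0], [0.0, 0.001, -1.0]]
wrist_force: [0.4, 0.2, -0.4]
grip_width: 84.7
gripper_force: 0.0
t: 6.35
tool_pos: [518.6, 133.0, 27.8]
orientation: [[0.086, -0.996, 0.001], [-0.996, -0.086, 0.0], [0.0, -0.001, -1.0]]
wrist_force: [-0.4, -1.0, 5.3]
grip_width: 54.8
gripper_force: 65.0
[518.64324939 132.97015298  27.77661706] [-0.44498878 -0.98229963  5.26350291]
```

View pics/w3.png

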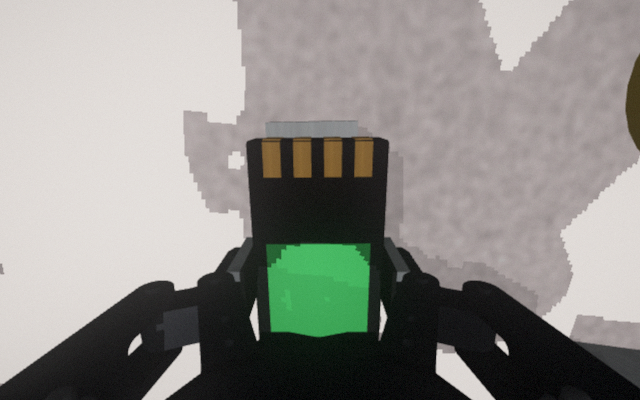

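The wrist view shows the pack held at its middle, with its contact edge at (248–388,139). I'll work out the hold offset and the cradle pose.

```bash
python3 - <<'E'
from h import *
import pickle
np.set_printoptions(precision=2,suppress=True)
c=pickle.load(open('w3.pkl','rb'))
L,R=ray('wrist',(248,139),32,c),ray('wrist',(388,139),32,c);print(L,R,np.linalg.norm(L-R),(L+R)/2, np.array([.086,-.996])@((L+R)/2-[518.6,133,0])[:2])
for n,f in(('top','pics/top0.png'),('scene','pics/scene0.png')):
  a=cv2.imread(f)[:,:,::-1].copy()
  for r,ar in blobs(a,(6,130,80),(20,255,255),12): print(n,np.array(r[0]),np.array(r[1]),r[2],ar,ray(n,r[0],28),ray(n,r[0],52))
a=cv2.imread('pics/top0.png')[:,:,::-1].copy()
# foot plate: grey darker than the table, around cradle
sub=a[170:250,365:460];g=cv2.cvtColor(sub,cv2.COLOR_RGB2GRAY)
m=cv2.morphologyEx(cv2.inRange(g,0,112),cv2.MORPH_CLOSE,np.ones((5,5)))
k=max(cv2.findContours(m,0,1)[0],key=cv2.contourArea);r=cv2.minAreaRect(k)
for p in cv2.boxPoints(r)+[365,170]:print(p,ray('top',p,6))
E
```

```text
[550.46  77.03  32.  ] [496.62  72.4   32.  ] 54.04082172085689 [523.54  74.72  32.  ] 58.47629985617927
top [428.2 210.9] [ 5.38 16.13] 18.43494987487793 69.5 [ 527.68 -273.75   28.  ] [ 524.37 -268.57   52.  ]
top [389.6  197.53] [ 3.23 18.36] 19.653823852539062 41.5 [ 567.41 -150.99   28.  ] [ 563.51 -147.64   52.  ]
scene [217.16 329.99] [23.18  8.49] 59.74356460571289 165.5 [ 514.24 -264.41   28.  ] [ 523.88 -267.17   52.  ]
scene [269.42 298.06] [25.4  4.6] 53.13010025024414 89.0 [ 566.56 -149.92   28.  ] [ 574.63 -156.11   52.  ]
scene [617.11  93.23] [10.18 19.37] 8.130102157592773 113.0 [1123.78 1014.55   28.  ] [1115.15  973.45   52.  ]
scene [520.21  32.3 ] [ 7.45 38.91] 25.20112419128418 171.0 [ 757.1  1221.67   28.  ] [ 759.46 1174.36   52.  ]
scene [279.53  16.83] [25.63  4.66] 19.440034866333008 75.0 [-108.23  837.48   28.  ] [-79.93 801.69  52.  ]
[369.48 212.23] [521.51 -89.65   6.  ]
[383.04 176.64] [ 639.12 -132.48    6.  ]
[456.31 204.55] [ 553.71 -369.42    6.  ]
[442.75 240.14] [ 437.84 -324.32    6.  ]
```

```bash
python3 -m handwheel '[[[0,0,1],[0,0,0],5],[[0,0,3],[0,0,0],5],[[0,0,3],[0,0,0],5],[[0,0,3],[0,0,0],5]]' 60
python3 -m handwheel '[[[0.5,-3.84,0],[0,0,-0.054],5],[[0.5,-3.84,0],[0,0,-0.054],5],[[0.5,-3.84,0],[0,0,-0.054],5],[[0.5,-3.84,0],[0,0,-0.054],5],[[0.5,-3.84,0],[0,0,-0.054],5],[[0.5,-3.84,0],[0,0,-0.054],5],[[0.5,-3.84,0],[0,0,-0.054],5],[[0.5,-3.84,0],[0,0,-0.054],5],[[0,0,0],[0,0,0],5],[[0,0,0],[0,0,0],5]]'
python3 - <<'E'
from h import *
import pickle
pickle.dump(get_calibration('wrist'),open('w4.pkl','wb'))
a=snapshot('wrist');cv2.imwrite('pics/w4.png',a[:,:,::-1])
t=snapshot('top');cv2.imwrite('pics/top4.png',t[:,:,::-1])
s=state();print(s['t'],s['tool_pos'],s['orientation'],s['wrist_force'])
t=cv2.resize(t[170:250,215:455],None,fx=2.66,fy=2.66)[:,:638][:190]
cv2.imwrite('pics/both4.png',np.vstack([t,np.pad(a,((0,0),(0,0),(0,0)))[:, :t.shape[1]]])[:,:,::-1])
E
```

```text
t: 6.8
tool_pos: [517.6, 133.0, 128.1]
orientation: [[0.086, -0.996, -0.002], [-0.996, -0.086, -0.0], [0.0, 0.002, -1.0]]
wrist_force: [-0.2, 0.9, -1.5]
grip_width: 54.6
gripper_force: 64.3
t: 7.8
tool_pos: [557.5, -174.6, 126.7]
orientation: [[-0.341, -0.94, -0.001], [-0.94, 0.341, 0.001], [-0.0, 0.002, -1.0]]
wrist_force: [-0.6, 1.0, -2.4]
grip_width: 54.9
gripper_force: 64.3
7.9 [ 557.83859401 -173.27430771  127.06955868] [[-3.38514152e-01 -9.40960916e-01 -8.49993260e-04]
 [-9.40961288e-01  3.38513861e-01  4.70256073e-04]
 [-1.54758085e-04  9.58999089e-04 -9.99999528e-01]] [-0.82040637 -0.05253928 -1.05445108]
```

View pics/both4.png

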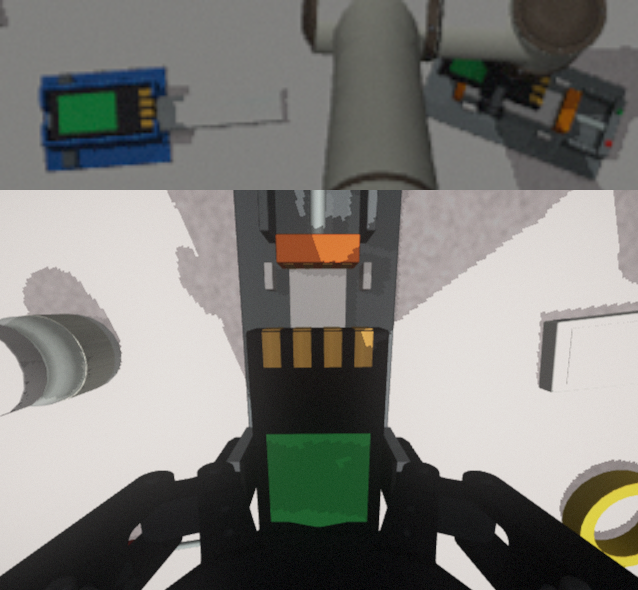

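The stack has dropped and stayed in the dispenser. The pack is lined up above the bay. In the wrist picture the block's front top edge is at about (276–360,72), and the pack's contact edge is at (247–387,139).

```bash
python3 - <<'E'
from h import *
import pickle
np.set_printoptions(precision=1,suppress=True)
c=pickle.load(open('w4.pkl','rb'));a=cv2.imread('pics/w4.png')[:,:,::-1].copy()
print(a[60:84:1,300].tolist())
m=[b for b in blobs(a,(5,120,60),(20,255,255),300) if b[0][0][1]<110];print(m)
u=np.array([-.338,-.941]);v=np.array([.941,-.338]);T=np.array([557.8,-173.6]);O=np.array([545,-211.7])
print('T rel cradle',(T-O)@u,(T-O)@v)
for n,p,z in(('bL',(276,72),54),('bR',(360,72),54),('packL',(247,139),131.3),('packR',(387,139),131.3),('gL',(268,99),28),('gR',(367,98),28)):
  X=ray('wrist',p,z,c);print(n,X,'rel cradle',(X[:2]-O)@u,(X[:2]-O)@v,'rel T',(X[:2]-T)@u,(X[:2]-T)@v)
E
```

```text
[[153, 75, 39], [151, 72, 35], [152, 76, 39], [157, 80, 43], [154, 76, 40], [152, 75, 39], [152, 75, 38], [153, 75, 39], [152, 72, 35], [153, 73, 38], [154, 75, 38], [135, 67, 34], [89, 43, 23], [62, 37, 23], [58, 36, 25], [58, 33, 23], [57, 35, 24], [60, 36, 24], [95, 79, 71], [133, 124, 120], [137, 133, 131], [140, 134, 132], [152, 148, 144], [158, 154, 150]]
[(((317.5, 60.5), (33.0, 85.0), 90.0), 2458.0)]
T rel cradle -40.17849999999998 -0.8330000000000429
bL [ 549.9 -270.3   54. ] rel cradle 53.50711676494095 24.410495185808482 rel T 93.68561676494093 25.243495185808527
bR [ 502.5 -253.1   54. ] rel cradle 53.343432467684195 -26.016621462149832 rel T 93.52193246768417 -25.183621462149794
packL [ 563.6 -239.   131.3] rel cradle 19.396897838502035 26.698236874853695 rel T 59.57539783850201 27.531236874853736
packR [ 512.9 -220.6  131.3] rel cradle 19.215714887143 -27.17987491877707 rel T 59.39421488714298 -26.346874918777026
gL [ 563.6 -260.3   28. ] rel cradle 39.4797450785021 33.95369769136902 rel T 79.65824507850208 34.78669769136906
gR [ 498.8 -237.5   28. ] rel cradle 39.91398587795676 -34.7969210211534 rel T 80.09248587795675 -33.963921021153354
```

```bash
python3 -m handwheel '[[[0,0,-2.5],[0,0,0],5],[[0,0,-2.5],[0,0,0],5],[[0,0,-2],[0,0,0],5],[[0,0,-1.2],[0,0,0],5],[[-0.34,-0.94,0],[0,0,0],5],[[-0.34,-0.94,0],[0,0,0],5],[[-0.2,-0.56,0],[0,0,0],5],[[0,0,0],[0,0,0],5],[[0,0,0],[0,0,0],5]]' 70
python3 -m handwheel '[[[-0.14,-0.38,0],[0,0,0],5],[[-0.14,-0.38,0],[0,0,0],5],[[-0.1,-0.28,0],[0,0,0],5],[[0,0,0],[0,0,0],5],[[0,0,0],[0,0,0],5]]'
```

```text
t: 8.8
tool_pos: [549.5, -198.8, 45.7]
orientation: [[-0.34, -0.94, 0.001], [-0.94, 0.34, -0.0], [-0.0, -0.001, -1.0]]
wrist_force: [-0.5, 0.3, -1.8]
grip_width: 54.8
gripper_force: 77.5
t: 9.3
tool_pos: [545.8, -208.5, 45.4]
orientation: [[-0.339, -0.941, 0.0], [-0.941, 0.339, 0.0], [-0.0, -0.0, -1.0]]
wrist_force: [0.4, 3.3, -0.5]
grip_width: 54.6
gripper_force: 77.4
```

```bash
python3 -m handwheel '[[[-0.08,-0.22,0],[0,0,0],5],[[-0.08,-0.22,0],[0,0,0],5],[[-0.07,-0.2,0],[0,0,0],5],[[0,0,0],[0,0,0],5],[[0,0,0],[0,0,0],5],[[0,0,0],[0,0,0],5]]'
python3 - <<'E'
from h import *
s=state();print(s['tool_pos'],s['wrist_force'])
a=snapshot('wrist');b=snapshot('scene')
cv2.imwrite('pics/b5.png',np.hstack([cv2.resize(a[:,200:440],None,fx=1.2,fy=1.2),cv2.resize(b[250:390,160:320],None,fx=3,fy=3.4286)])[:,:,::-1])
E
```

```text
t: 9.9
tool_pos: [543.8, -214.3, 45.3]
orientation: [[-0.339, -0.941, 0.001], [-0.941, 0.339, 0.001], [-0.001, -0.0, -1.0]]
wrist_force: [0.9, 6.1, -0.2]
grip_width: 54.4
gripper_force: 77.5
[ 543.78382767 -214.31845182   45.34849662] [ 0.86296005  6.11336829 -0.18419515]
```

View pics/b5.png

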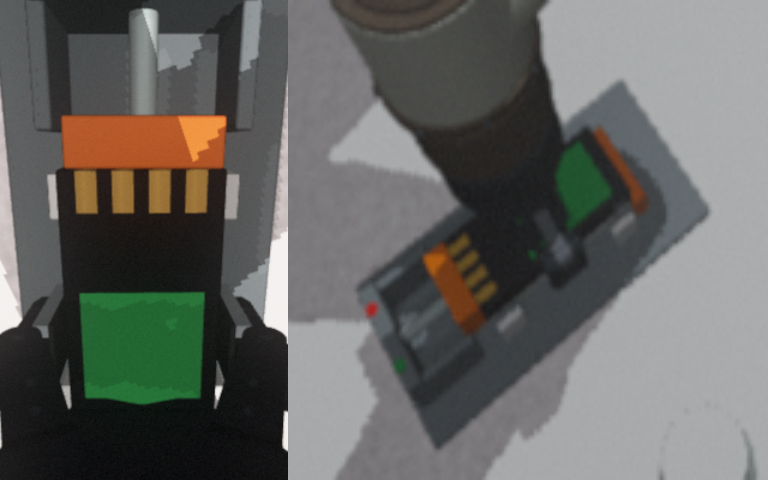

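The block is well pressed back and the contacts sit square against it. In the scene view the tail is right at the lip's edge, so I'll push a little more, reading the force.

```bash
python3 -m handwheel '[[[-0.07,-0.19,0],[0,0,0],5],[[0,0,0],[0,0,0],5],[[0,0,0],[0,0,0],5],[[0,0,0],[0,0,0],5]]'
python3 -m handwheel '[[[0,0,0],[0,0,0],5]]'
```

```text
t: 10.4
tool_pos: [543.2, -216.0, 45.4]
orientation: [[-0.339, -0.941, 0.001], [-0.941, 0.339, 0.001], [-0.001, -0.001, -1.0]]
wrist_force: [1.9, 7.6, -0.1]
grip_width: 54.4
gripper_force: 77.5
t: 10.5
tool_pos: [543.2, -216.0, 45.4]
orientation: [[-0.339, -0.941, 0.001], [-0.941, 0.339, 0.001], [-0.001, -0.001, -1.0]]
wrist_force: [1.5, 7.5, -0.3]
grip_width: 54.5
gripper_force: 77.5
```

```bash
python3 -m handwheel '[[[0,0,-0.2],[0,0,0],5],[[0,0,-0.2],[0,0,0],5],[[0,0,-0.2],[0,0,0],5],[[0,0,0],[0,0,0],5],[[0,0,0],[0,0,0],5]]'
```

```text
t: 11.0
tool_pos: [544.2, -216.1, 39.7]
orientation: [[-0.339, -0.941, 0.003], [-0.941, 0.339, 0.0], [-0.002, -0.003, -1.0]]
wrist_force: [2.2, 7.0, 0.3]
grip_width: 54.3
gripper_force: 77.7
```

The pack went below the lip top with no vertical force, so the tail is behind the lip.

```bash
python3 -m handwheel '[[[0,0,-0.2],[0,0,0],5],[[0,0,-0.2],[0,0,0],5],[[0,0,-0.12],[0,0,0],5],[[0,0,0],[0,0,0],5],[[0,0,0],[0,0,0],5]]'
```

```text
t: 11.5
tool_pos: [544.5, -216.3, 34.8]
orientation: [[-0.338, -0.941, 0.004], [-0.941, 0.338, 0.0], [-0.002, -0.004, -1.0]]
wrist_force: [2.4, 7.0, 1.1]
grip_width: 54.5
gripper_force: 77.7
```

```bash
python3 -m handwheel '[[[0,0,-0.1],[0,0,0],5],[[0,0,-0.05],[0,0,0],5],[[0,0,0],[0,0,0],5],[[0,0,0],[0,0,0],5]]'
python3 -m handwheel '[[[0.04,0.1,0],[0,0,0],5],[[0,0.05,0],[0,0,0],5],[[0,0,0],[0,0,0],5],[[0,0,0],[0,0,0],5]]'
```

```text
t: 11.9
tool_pos: [544.6, -216.3, 33.9]
orientation: [[-0.338, -0.941, 0.004], [-0.941, 0.338, 0.0], [-0.001, -0.004, -1.0]]
wrist_force: [2.3, 7.1, 4.4]
grip_width: 54.5
gripper_force: 78.0
t: 12.3
tool_pos: [544.9, -215.3, 34.0]
orientation: [[-0.338, -0.941, 0.004], [-0.941, 0.338, -0.0], [-0.001, -0.004, -1.0]]
wrist_force: [1.7, 5.7, 3.9]
grip_width: 54.8
gripper_force: 78.0
```

The pack is on the floor, with about 4 N pushing up. I'll open the fingers, rise straight up and look.

```bash
python3 -m handwheel '[[[0,0,0],[0,0,0],5.8],[[0,0,0],[0,0,0],6.2],[[0,0,0],[0,0,0],6.8],[[0,0,0],[0,0,0],7.2],[[0,0,0],[0,0,0],7.2],[[0,0,0],[0,0,0],7.2]]'
python3 -m handwheel '[[[0,0,1],[0,0,0],7.2],[[0,0,2],[0,0,0],7.2],[[0,0,3],[0,0,0],7.2],[[0,0,4],[0,0,0],7.2],[[1.5,4,3],[0,0,0],7.2],[[1.5,4,1],[0,0,0],7.2],[[0,4,0],[0,0,0],7.2],[[0,4,0],[0,0,0],7.2],[[0,0,0],[0,0,0],7.2],[[0,0,0],[0,0,0],7.2]]'
python3 - <<'E'
from h import *
a=snapshot('wrist');b=snapshot('scene');t=snapshot('top')
cv2.imwrite('pics/b6.png',np.hstack([np.vstack([cv2.resize(b[250:390,160:320],(343,300)),cv2.resize(t[170:250,350:460],(343,250)) ]),cv2.resize(a[:,160:480],(440,550))])[:,:,::-1])
cv2.imwrite('pics/t6.png',t[:,:,::-1]);cv2.imwrite('pics/s6.png',b[:,:,::-1])
E
```

```text
t: 12.9
tool_pos: [543.0, -215.8, 32.5]
orientation: [[-0.339, -0.941, -0.0], [-0.941, 0.339, -0.0], [0.0, 0.0, -1.0]]
wrist_force: [-0.6, 0.3, -0.5]
grip_width: 71.7
gripper_force: 0.0
t: 13.9
tool_pos: [572.5, -56.4, 172.2]
orientation: [[-0.337, -0.941, 0.001], [-0.941, 0.337, -0.0], [-0.0, -0.001, -1.0]]
wrist_force: [-0.1, -0.6, 0.3]
grip_width: 71.9
gripper_force: 0.0
```

View pics/b6.png

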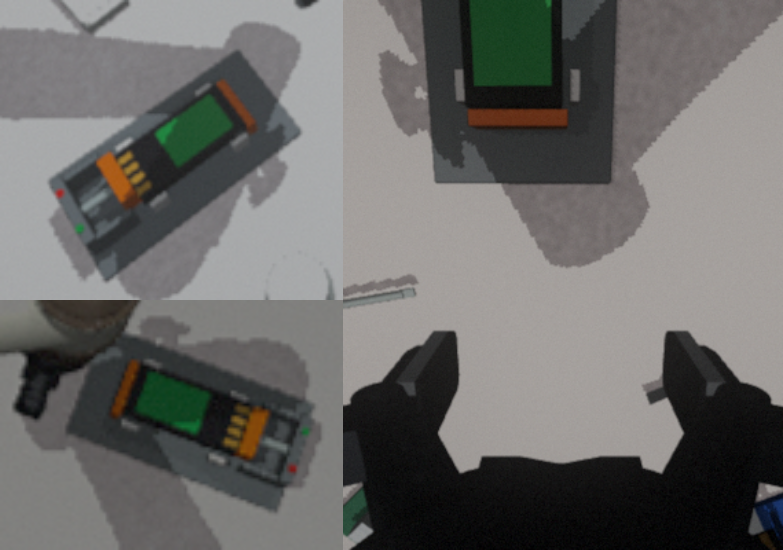

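All three views show the pack flat in the bay, with its contacts against the pressed-back block and its tail tight behind the lip. The gripper is clear, so I'm handing in.

```bash
python3 -c "
from plant import *
print(close_job())"
```

```text
the job is handed in; nothing more can be done
None
```

The bottom pack was drawn out and loaded flat in the cradle, held by the spring behind the lip, the other three packs dropped and stayed in the dispenser, and the job was handed in at about 14 s with the gripper clear; no verdict came back.

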